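# Press the parts box's snap-fit lid shut all round

### The arm

A 7-joint arm with a two-finger parallel gripper is mounted at the origin on the work surface. World frame = base frame: x ahead of the robot, y to its left, z up, the work surface at z = 0. Lengths are in mm, angles in rad, forces in N, time in s.
With the tool pointing down it reaches from about 400 to 875 mm from the base axis. Payload 4.4 kg.
Tool frame: the origin (TCP) lies at the very end of the fingers, on their centre line; the grasp point (between the pads) lies 19 mm behind it (ctrl.pinch_z is the z of the grasp point in the tool frame, in mm); z points along the fingers, x is the direction in which the jaws open and shut, and the axes are right-handed (so a half turn about z gives the same grasp; the last joint's range is limited). The gripper opens to 85 mm and grips with 20 to 120 N. Pads are 22 mm wide; open, the fingers measure 114 mm over their backs; the gripper's body (76 mm by 85 mm) begins 54 mm behind the grasp point. The pads swing forward as they close: fully open they stand 13 mm farther back than shut.
Start: joints at [-1.169, 0.628, 0.038, 1.517, -0.027, 0.996, -0.02], TCP at [293.08, 580.191, 231.313] pointing down, gripper open.
Joint ranges: [-3.06, 3.06], [-0.37, 2.12], [-1.25, 1.32], [0.18, 2.47], [-1.1, 4.24], [0.23, 1.98], [-2.94, 2.94]. Speed limits (rad/s): [2.57, 2.57, 3.14, 3.14, 3.14, 3.14, 3.14].

### API

Orientations are given as [roll, pitch, yaw] about the fixed x, y, z axes, in that order (R = Rz(yaw) Ry(pitch) Rx(roll)).
In Python, from cell import sensors, get_image, order, ctrl gives the robot as it stands.
- The arm moves only by the tool arm_command, never from a script. Its argument "rows" is a list that holds one entry, the list of rows, each a list of 6 numbers: the shift along the tool's x, y, z in mm, then the turn, a rotation vector about the tool's x, y, z in degrees. A call has 1 to 20 rows; each row is the pose to reach, as a shift and turn from the pose commanded when the call began, along the tool's axes at that moment; what a row does not reach only later rows make up. A row lasts 1/12 s, in which the tool goes at most 41.7 mm and 7.16 degrees, less where a joint would pass 70% of its speed; a pose out of reach is approached as far as the arm can. A call with a gripper value outside its range is refused whole. "claw" is the opening, from -1 (shut) to 1 (fully open), set as the call begins (left out, the last holds). The fingers move at their own pace and stop on an object; the grip force is fixed at half the most. Time passes only in rows, so rows that repeat a pose let the fingers close. It gives the time, the measured TCP pose, the force and the opening at its end, in the units of the state.
- sensors.read_state(): the state, without advancing time (a new reading comes with each control period).
- get_image(name): name is "scene" or "side" or "wrist"; returns a dict with "pixels" (480x640x3 uint8, red, green, blue), "z_map" (480x640 float32, mm along the optical axis (not along the pixel's ray), 0 where there is no reading), "K" (3x3 intrinsics, pixels), "pose" (4x4, takes a point from camera to world coordinates). Camera axes: x right, y up, looking along -z (the intrinsics and any distortion apply to the point x, -y, -z); pixel columns grow to the right and rows downward; lengths in mm; the calibration is good to about 2 mm. A picture is of the moment at which its call begins.
- order.finish_job(): hands the job in, once; it reports no verdict.
The state is a dict: "clock": time; "qpos": joint angles; "qd": joint speeds; "tau": joint torques, N m; "eef_pos": TCP position; "tool_rot": TCP orientation; "force": force on the tool from outside, world axes, zero at the start; "torque": the same for the moment, N m; "width": finger opening in mm.
Only numpy, scipy, OpenCV 4.12 (cv2) and the standard library are available. Lean on these libraries where they do the work, as an engineer would, in place of code of your own. Each camera call takes 0.05 s, during which the arm holds its last target.

### The job

The rim of the parts box's lid is standing up all round: press it down with the fingertips, section by section, until all six sections have clicked fully shut. Just press: do not lift or tip the box, do not push it out of its place, and leave everything else on the shelf where it is.

Things in the scene. Friction and masses are not known exactly. Their poses are not given: they have to be found in the camera images.
- parts_box: Loose grey plastic parts box, about 0.9 kg, 120 (x) x 160 (y) mm, 55 mm high to its rim, flat on the shelf. Origin: centre of its underside, z up. Round its clear lid panel runs a ivory snap-fit rim of six separate flat sections: two along the front (box -x, nearest the robot at yaw 0), two along the back (+x), one at each end (left = +y, right = -y).
- grip_bar (a point): Middle of the top of the ivory grip bar, 12 (x) x 50 (y) mm, fixed on the clear lid panel: over the box's centre, 70 mm above its underside. The panel itself is fixed, its top 50 mm up.
- front_left_top (a point): Centre of the flat top of the front left rim section (81 mm long along box y, 21 mm across), at (-52.5, +41.5) mm in the box frame; moves with it: 70 mm above the box's underside when open, 63 mm when shut. The top stays level.
- front_left (a joint): How far the front left section is pressed down, m: 0 = up (open), 0.007 = fully shut (hard stop). It resists with up to about 9 N; let go before half-way it springs back up, past half-way (0.0035) it snaps down by itself and stays.
- front_right_top (a point): Centre of the flat top of the front right rim section (81 mm long along box y, 21 mm across), at (-52.5, -41.5) mm in the box frame; moves with it: 70 mm above the box's underside when open, 63 mm when shut. The top stays level.
- front_right (a joint): How far the front right section is pressed down, m: 0 = up (open), 0.007 = fully shut (hard stop). It resists with up to about 9 N; let go before half-way it springs back up, past half-way (0.0035) it snaps down by itself and stays.
- back_right_top (a point): Centre of the flat top of the back right rim section (81 mm long along box y, 21 mm across), at (+52.5, -41.5) mm in the box frame; moves with it: 70 mm above the box's underside when open, 63 mm when shut. The top stays level.
- back_right (a joint): How far the back right section is pressed down, m: 0 = up (open), 0.007 = fully shut (hard stop). It resists with up to about 9 N; let go before half-way it springs back up, past half-way (0.0035) it snaps down by itself and stays.
- end_right_top (a point): Centre of the flat top of the end right rim section (82 mm long along box x, 21 mm across), at (0, -72.5) mm in the box frame; moves with it: 70 mm above the box's underside when open, 63 mm when shut. The top stays level.
- end_right (a joint): How far the end right section is pressed down, m: 0 = up (open), 0.007 = fully shut (hard stop). It resists with up to about 9 N; let go before half-way it springs back up, past half-way (0.0035) it snaps down by itself and stays.
- back_left_top (a point): Centre of the flat top of the back left rim section (81 mm long along box y, 21 mm across), at (+52.5, +41.5) mm in the box frame; moves with it: 70 mm above the box's underside when open, 63 mm when shut. The top stays level.
- back_left (a joint): How far the back left section is pressed down, m: 0 = up (open), 0.007 = fully shut (hard stop). It resists with up to about 9 N; let go before half-way it springs back up, past half-way (0.0035) it snaps down by itself and stays.
- end_left_top (a point): Centre of the flat top of the end left rim section (82 mm long along box x, 21 mm across), at (0, +72.5) mm in the box frame; moves with it: 70 mm above the box's underside when open, 63 mm when shut. The top stays level.
- end_left (a joint): How far the end left section is pressed down, m: 0 = up (open), 0.007 = fully shut (hard stop). It resists with up to about 9 N; let go before half-way it springs back up, past half-way (0.0035) it snaps down by itself and stays.
- stopwatch: chrome stopwatch lying flat, 52 mm across, 13 mm thick, with crown and bow; beside the box. Origin: centre of underside. Bystander, loose.
- finial: bronze acorn-shaped clock ornament, 40 mm across, 53 mm high; beside the box. Origin: centre of underside. Bystander, loose.
- dome_knob: glass dome knob on a brass foot, 36 mm across, 39 mm high; behind the box. Origin: centre of underside. Bystander, loose.
- suspension_block: steel pendulum suspension block with a slot, 24 x 40 x 22 mm; in front of the box. Origin: centre of underside. Bystander, loose.
- winding_key: brass winding key lying flat, about 50 x 50 x 12 mm. Origin: under the middle of its wing. Bystander, loose.
- loupe: aluminium eye loupe, 38 mm across, 32 mm high. Origin: centre of underside. Bystander, loose.
- screwdriver: small screwdriver with a wooden handle, 160 mm long, lying along its x. Origin: under its middle. Bystander, loose.
Mind the look-alikes: they are no part of the job. Of the things that look like the parts_box, take the one that is farthest to the robot's left at the start.

How it is judged:
By the outcome, as a careful person would: the job done as asked, in the order asked, and still so for the second after the job is handed in, with the robot touching nothing.
It also fails if it takes over 48 s, if anything falls off the work surface, if the arm or the gripper's body presses on something with over 40 N, if the wrist force passes 120 N, or if a joint passes its speed limit or range.

## Working session

There is one attempt and no reset: what is moved stays moved. The work goes in short steps, Python scripts to look and compute and a tool call to move; the robot and the scene stay as the last step left them, time stands still between calls to the robot, and variables do not carry over. Pictures are saved under pics/ and viewed, and the job is handed in when it is done.

Besides the shell and the picture viewer there is one more tool, called after "Emit:" as a command line: name --argument value ..., lists and objects as JSON in quotes. arm_command: Moves the arm, as the interface text tells. Its arguments: {"type":"object","properties":{"rows":{"type":"array","items":{"type":"array","items":{"type":"array","items":{"type":"number"}}}},"claw":{"type":"number"}},"required":["rows"]}

```bash
ls; mkdir -p pics
python3 - <<'E'
from cell import sensors,get_image,ctrl
import cv2,numpy as np
print(sensors.read_state())
for n in ["scene","side","wrist"]:
    d=get_image(n); cv2.imwrite(f"pics/a_{n}.png",d["pixels"][:,:,::-1]); np.savez(f"pics/a_{n}.npz",**d); print(n,d["K"].tolist(),d["pose"].round(3).tolist())
E
```

```text
pics
{'clock': 0.0, 'qpos': array([-1.16879981,  0.62931056,  0.03845241,  1.51834931, -0.02700211,
        0.99631518, -0.01999305]), 'qd': array([ 1.84861186e-04,  9.28287359e-04,  8.21752583e-04, -7.58348595e-04,
       -8.42722237e-04,  6.10378061e-04, -9.71139951e-05]), 'tau': array([ 1.76813792e-04, -5.63396752e+01,  1.22621287e+00, -1.93447226e+01,
        1.09661461e-02,  1.02266928e-02,  1.36849030e-05]), 'eef_pos': array([292.79875686, 579.62678536, 230.41831598]), 'tool_rot': array([3.14156580e+00, 1.86394676e-03, 1.10299755e+00]), 'force': array([ 0.31748722,  0.22224154, -0.61282844]), 'torque': array([ 0.01578325, -0.03348433,  0.05916766]), 'width': 85.31114682308512}
scene [[524.4716025246779, 0.0, 318.4179566096806], [0.0, 524.4716025246779, 231.26325026715617], [0.0, 0.0, 1.0]] [[-0.557, -0.443, 0.703, 1328.939], [0.831, -0.314, 0.46, 521.228], [0.016, 0.84, 0.543, 723.088], [0.0, 0.0, 0.0, 1.0]]
side [[457.7905835987663, 0.0, 324.1359788816934], [0.0, 457.7905835987663, 240.31823715750951], [0.0, 0.0, 1.0]] [[0.894, 0.338, -0.294, 162.151], [-0.448, 0.689, -0.57, -587.928], [0.01, 0.641, 0.767, 872.354], [0.0, 0.0, 0.0, 1.0]]
wrist [[336.58647342098266, 0.0, 324.05968418497235], [0.0, 336.58647342098266, 243.66504173293924], [0.0, 0.0, 1.0]] [[0.451, -0.857, -0.249, 229.189], [0.893, 0.432, 0.128, 610.831], [-0.002, -0.28, 0.96, 374.583], [0.0, 0.0, 0.0, 1.0]]
```

View pics/a_scene.png

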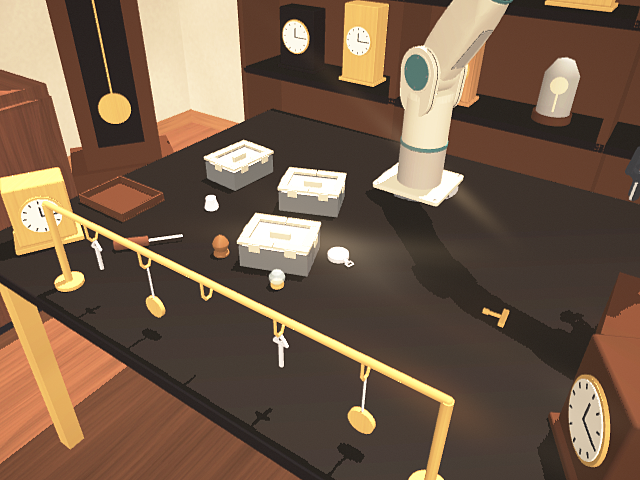

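View pics/a_side.png

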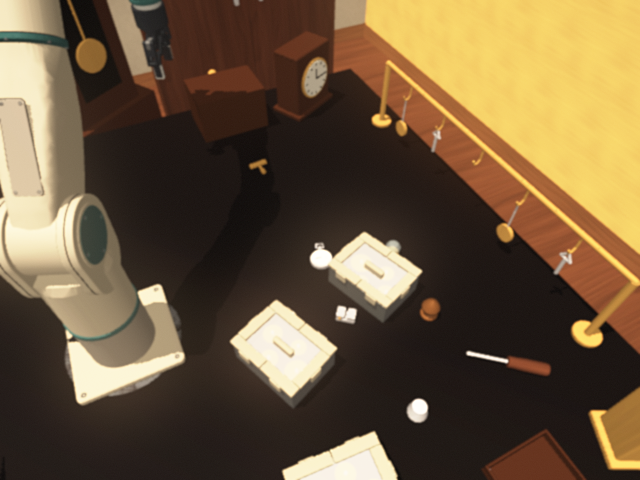

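View pics/a_wrist.png

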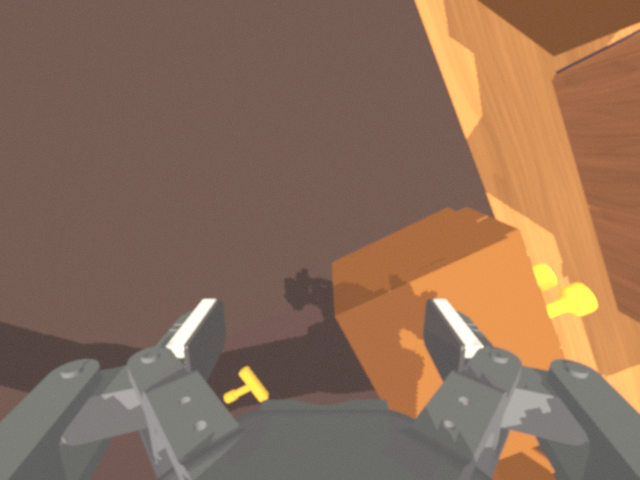

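The scene view shows three boxes, at about (280,243), (312,190) and (240,163) px. I'll locate all three with depth.

```bash
cat > h.py <<'E'
import numpy as np,cv2
def cloud(d):
    z=d["z_map"];K=d["K"];P=d["pose"]
    v,u=np.mgrid[0:z.shape[0],0:z.shape[1]]
    X=(u-K[0,2])/K[0,0]*z; Y=-(v-K[1,2])/K[1,1]*z
    p=np.stack([X,Y,-z,np.ones_like(z)],-1)@P.T
    p=p[...,:3]; p[z==0]=np.nan
    return p
E
python3 - <<'E'
from h import *
for n,pts in [("scene",[(280,237),(312,184),(240,157),(210,203),(221,245),(277,279),(338,255),(150,242),(497,316)]),("side",[(374,270),(283,346),(345,314),(320,258),(430,308),(418,410),(393,247),(258,165)])]:
    d=dict(np.load(f"pics/a_{n}.npz")); p=cloud(d)
    for u,v in pts: print(n,u,v,np.nanmedian(p[v-1:v+2,u-1:u+2].reshape(-1,3),0).round(1))
    m=(p[...,2]>55)&(p[...,2]<85)&(p[...,0]>250)&(p[...,0]<900)
    nc,lab,st,c=cv2.connectedComponentsWithStats(m.astype(np.uint8))
    for i in range(1,nc):
        if st[i,4]>300:
            q=p[lab==i]; r=cv2.minAreaRect(q[:,:2].astype(np.float32)); print(n,st[i],q.mean(0).round(1),r,np.percentile(q[:,2],[5,50,95]).round(1))
E
```

```text
scene 280 237 [ 537.4 -102.    56.5]
scene 312 184 [ 286.3 -185.4   61.7]
scene 240 157 [ 269.4 -454.2   60.8]
scene 210 203 [ 474.1 -384.9   23.8]
scene 221 245 [ 615.6 -214.    34.2]
scene 277 279 [636.7 -35.1  27.9]
scene 338 255 [468.4  12.4  12.3]
scene 150 242 [ 672.9 -398.2   -1.9]
scene 497 316 [454.3 386.3   6.4]
scene [  0 104  55  24 493] [  453.5 -1248.5    69.9] ((449.33514404296875, -1246.6259765625), (24.868385314941406, 200.54054260253906), 89.1592788696289) [56.6 70.1 83.3]
scene [204 147  57  27 527] [ 317.4 -455.    67.2] ((304.1954345703125, -462.1336364746094), (137.9632568359375, 109.45989990234375), 89.42353820800781) [57.4 68.3 71.6]
scene [278 168  67  31 729] [ 315.2 -183.4   67.7] ((292.21075439453125, -183.28506469726562), (131.67196655273438, 173.1919403076172), 16.774028778076172) [60.1 68.8 71.6]
scene [ 237  213   84   44 1559] [543.1 -98.8  67.7] ((534.7963256835938, -104.12407684326172), (136.26026916503906, 172.65640258789062), 20.49407958984375) [60.6 68.6 71.2]
scene [ 10 216  38  17 387] [ 844.1 -591.2   70.4] ((845.587890625, -591.821044921875),
[... 1182 characters left out ...]
.5]
side [ 328  232   94   77 2148] [ 531.  -114.1   68.4] ((534.6714477539062, -107.88005828857422), (133.73941040039062, 172.23809814453125), 20.239225387573242) [62.9 68.9 71.6]
side [ 253  300   84   98 1949] [ 307.8 -202.8   69. ] ((288.2853698730469, -187.03439331054688), (126.68975830078125, 174.77513122558594), 17.597715377807617) [65.1 69.3 71.8]
side [611 402  29  53 562] [ 740.1 -594.9   70.1] ((741.2884521484375, -593.1036376953125), (79.37672424316406, 18.248743057250977), 73.5573959350586) [56.5 70.  83.2]
side [ 316  432   81   48 1437] [ 317.3 -428.    69. ] ((302.56378173828125, -439.6457824707031), (82.49390411376953, 111.61540985107422), 84.79163360595703) [66.3 69.2 71.5]
```

The target is the box near (535,-106), yaw about 20° (highest y). It is also the only one of the three fully in reach. I'll work out the move to a viewpoint above it.

```bash
cat >> h.py <<'E'
from scipy.spatial.transform import Rotation as R
def rel(target,yaw_deg,s=None):
    from cell import sensors
    s=s or sensors.read_state()
    R0=R.from_euler("xyz",s["tool_rot"]); Rt=R.from_euler("xyz",[np.pi,0,np.radians(yaw_deg)])
    return R0.inv().apply(np.array(target)-s["eef_pos"]).round(2),(R0.inv()*Rt).as_rotvec(degrees=True).round(2)
E
python3 - <<'E'
from h import *
print(rel([525,-100,200],20))
E
```

```text
(array([-502.  ,  513.69,   31.35]), array([3.000e-02, 8.000e-02, 4.319e+01]))
```

Emit:
arm_command --rows '[[[-10, 10, 1, 1], [-25, 26, 2, 3], [-50, 51, 3, 6], [-78, 80, 5, 9], [-106, 108, 7, 12], [-134, 137, 8, 15], [-162, 166, 10, 18], [-190, 194, 12, 21], [-218, 223, 14, 24], [-246, 252, 15, 27], [-274, 280, 17, 30], [-302, 309, 19, 32], [-330, 338, 21, 34], [-358, 366, 22, 36], [-386, 395, 24, 38], [-414, 424, 26, 40], [-442, 452, 28, 41], [-466, 477, 29, 42], [-484, 495, 30, 43], [-495, 506, 31, 43]]]' --claw -1

```text
validation failed for argument at $.ro...
```

Each row needs six numbers, so I'll resend with the x and y turns set to 0.

Emit:
arm_command --rows '[[[-10, 10, 1, 0, 0, 1], [-25, 26, 2, 0, 0, 3], [-50, 51, 3, 0, 0, 6], [-78, 80, 5, 0, 0, 9], [-106, 108, 7, 0, 0, 12], [-134, 137, 8, 0, 0, 15], [-162, 166, 10, 0, 0, 18], [-190, 194, 12, 0, 0, 21], [-218, 223, 14, 0, 0, 24], [-246, 252, 15, 0, 0, 27], [-274, 280, 17, 0, 0, 30], [-302, 309, 19, 0, 0, 32], [-330, 338, 21, 0, 0, 34], [-358, 366, 22, 0, 0, 36], [-386, 395, 24, 0, 0, 38], [-414, 424, 26, 0, 0, 40], [-442, 452, 28, 0, 0, 41], [-466, 477, 29, 0, 0, 42], [-484, 495, 30, 0, 0, 43], [-495, 506, 31, 0, 0, 43]]]' --claw -1

```text
clock: 1.82
eef_pos: [522.0, -94.0, 200.2]
tool_rot: [3.14, 0.0, 0.347]
force: [1.0, 0.5, 0.4]
width: 0.1
```

Run:
```python
from cell import sensors,get_image,ctrl
import time
from h import *
for n in ["wrist","side","scene"]:
    d=get_image(n); cv2.imwrite(f"pics/b_{n}.png",d["pixels"][:,:,::-1]); np.savez(f"pics/b_{n}.npz",**d)
    p=cloud(d)
    m=(p[...,2]>60)&(p[...,2]<80)&(abs(p[...,0]-535)<130)&(abs(p[...,1]+106)<130)
    nc,lab,st,c=cv2.connectedComponentsWithStats(m.astype(np.uint8))
    for i in range(1,nc):
        if st[i,4]>300:
            q=p[lab==i]; r=cv2.minAreaRect(q[:,:2].astype(np.float32)); print(n,st[i],q.mean(0).round(1),r,np.percentile(q[:,2],[5,50,95]).round(1))
s=sensors.read_state(); print({k:s[k] for k in ["clock","eef_pos","tool_rot","force","width","qpos"]})
```

```text
wrist [  254   148   162   190 13035] [529.6 -88.4  71.2] ((534.7606201171875, -106.2406234741211), (132.20252990722656, 167.78237915039062), 20.227384567260742) [69.3 71.4 72.6]
wrist [327 221  15  58 802] [ 534.5 -105.3   70.7] ((535.2251586914062, -107.17636108398438), (11.979530334472656, 49.38289260864258), 20.600858688354492) [67.8 71.1 72.5]
side [ 328  232   94   77 2095] [ 532.  -113.3   68.6] ((535.5283813476562, -107.10243225097656), (136.10903930664062, 172.50547790527344), 21.237934112548828) [63.8 68.9 71.7]
scene [ 237  213   84   42 1487] [ 541.  -100.1   68.2] ((534.3381958007812, -103.83828735351562), (133.94558715820312, 170.6846160888672), 20.33207130432129) [63.1 68.7 71.2]
{'clock': 1.9667, 'eef_pos': array([521.27415338, -91.04901114, 199.95213267]), 'tool_rot': array([-3.14153380e+00,  7.39012073e-04,  3.49691151e-01]), 'force': array([ 0.1945518 ,  1.03885858, -0.05195074]), 'width': -0.11660579599838973, 'qpos': array([-0.05479208,  0.50882515,  0.25639807,  1.89355377, -0.17945816,
        0.7619876 ,  0.65055708])}
```

View pics/b_wrist.png

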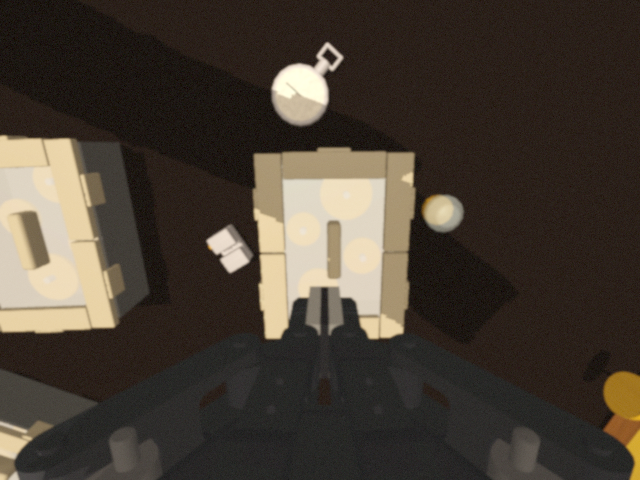

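Run:
```python
from h import *
c=np.array([535,-106.7]); y=np.radians(20.3); M=np.array([[np.cos(y),-np.sin(y)],[np.sin(y),np.cos(y)]])
for n,p in dict(fl=(-52.5,41.5),fr=(-52.5,-41.5),er=(0,-72.5),br=(52.5,-41.5),bl=(52.5,41.5),el=(0,72.5)).items():
    t=c+M@np.array(p); print(n,t.round(1),*rel([*t,80],20.3))
```

```text
fl [471.4 -86. ] [-45.07 -21.84 119.99] [-0.    0.04 -0.26]
fr [ 500.2 -163.8] [-44.69  61.16 119.98] [-0.    0.04 -0.26]
er [ 560.2 -174.7] [  7.96  91.91 119.94] [-0.    0.04 -0.26]
br [ 598.6 -127.4] [ 60.31  60.67 119.9 ] [-0.    0.04 -0.26]
bl [569.8 -49.6] [ 59.93 -22.33 119.91] [-0.    0.04 -0.26]
el [509.8 -38.7] [  7.29 -53.09 119.95] [-0.    0.04 -0.26]
```

The wrist view shows the box rim at px 255–414 × 150–338. It is clear all round, with the knob, block and stopwatch lying lower beside it. I'll go above front_left first.

Emit:
arm_command --rows '[[[-10, -5, 20, 0, 0, 0], [-25, -12, 45, 0, 0, 0], [-38, -18, 75, 0, 0, 0], [-45, -22, 100, 0, 0, 0], [-45, -22, 112, 0, 0, 0], [-45, -22, 118, 0, 0, 0], [-45, -22, 120, 0, 0, 0], [-45, -22, 120, 0, 0, 0], [-45, -22, 120, 0, 0, 0], [-45, -22, 120, 0, 0, 0]]]'

```text
clock: 2.8
eef_pos: [472.7, -84.6, 81.2]
tool_rot: [3.141, -0.002, 0.353]
force: [0.1, -0.0, -0.1]
width: 0.4
```

Run:
```python
from cell import sensors
from h import *
s=sensors.read_state(); print(s["eef_pos"],s["force"],rel([471.4,-86,80],20.3))
```

```text
[472.65710466 -84.56496469  81.20555727] [ 0.1077804  -0.04714716 -0.09753704] (array([-1.68,  0.91,  1.2 ]), array([ 0.05, -0.11, -0.08]))
```

Emit:
arm_command --rows '[[[-1.5, 1, 3, 0, 0, 0], [-1.5, 1, 6, 0, 0, 0], [-1.5, 1, 8, 0, 0, 0], [-1.5, 1, 10, 0, 0, 0], [-1.5, 1, 11, 0, 0, 0], [-1.5, 1, 12, 0, 0, 0], [-1.5, 1, 12, 0, 0, 0]]]'

```text
clock: 3.38
eef_pos: [470.6, -86.2, 68.6]
tool_rot: [-3.141, -0.0, 0.352]
force: [-1.2, 0.3, 5.6]
width: 0.2
```

Emit:
arm_command --rows '[[[0, 0, 1, 0, 0, 0], [0, 0, 2, 0, 0, 0], [0, 0, 2, 0, 0, 0]]]'

```text
clock: 3.63
eef_pos: [470.6, -86.2, 66.5]
tool_rot: [-3.142, -0.0, 0.352]
force: [-1.2, 0.6, -0.4]
width: -0.1
```

Emit:
arm_command --rows '[[[0, 0, 1, 0, 0, 0], [0, 0, 2, 0, 0, 0], [0, 0, 2, 0, 0, 0]]]'

```text
clock: 3.88
eef_pos: [470.5, -86.1, 63.9]
tool_rot: [-3.141, 0.0, 0.352]
force: [0.0, -0.2, -0.7]
width: -0.1
```

Emit:
arm_command --rows '[[[0, 0, 0.6, 0, 0, 0], [0, 0, 1.2, 0, 0, 0], [0, 0, 1.2, 0, 0, 0]]]'

```text
clock: 4.13
eef_pos: [470.5, -86.1, 63.1]
tool_rot: [-3.141, 0.0, 0.352]
force: [0.8, 0.2, 0.9]
width: 0.0
```

Emit:
arm_command --rows '[[[0, 0, -6, 0, 0, 0], [0, 0, -14, 0, 0, 0], [0, 0, -17, 0, 0, 0], [0, 0, -17, 0, 0, 0]]]'

```text
clock: 4.47
eef_pos: [471.4, -86.3, 81.2]
tool_rot: [3.141, -0.002, 0.353]
force: [0.4, 0.0, 0.2]
width: -0.2
```

Run:
```python
from cell import sensors,get_image
from h import *
d=get_image("side"); a=cv2.resize(d["pixels"][200:340,300:460,::-1],None,fx=5,fy=5,interpolation=2)[:600]; cv2.imwrite("pics/c.png",a)
print(rel([500.2,-163.8,80],20.3))
```

```text
(array([ 0.48, 82.87,  0.86]), array([ 0.04, -0.08, -0.1 ]))
```

View pics/c.png

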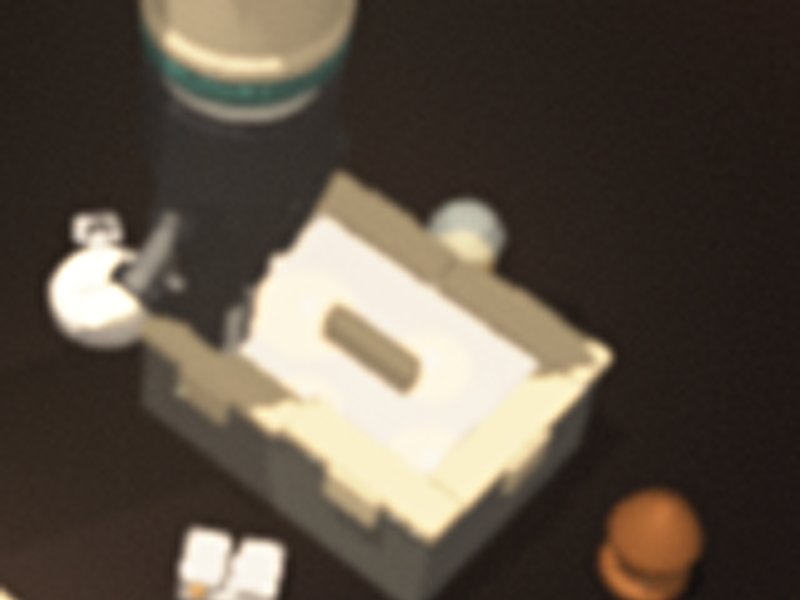

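The enlarged side view shows the front-left section, left of (270,410), now a step lower than front-right. I'll go to front_right next.

Emit:
arm_command --rows '[[[0, 10, 0, 0, 0, 0], [0, 35, 0, 0, 0, 0], [0, 60, 0, 0, 0, 0], [0.5, 78, 0, 0, 0, 0], [0.5, 83, 0, 0, 0, 0], [0.5, 83, 2, 0, 0, 0], [0.5, 83, 5, 0, 0, 0], [0.5, 83, 8, 0, 0, 0], [0.5, 83, 10, 0, 0, 0], [0.5, 83, 11, 0, 0, 0], [0.5, 83, 12, 0, 0, 0], [0.5, 83, 13, 0, 0, 0], [0.5, 83, 13, 0, 0, 0]]]'

```text
clock: 5.6
eef_pos: [499.0, -162.2, 67.6]
tool_rot: [-3.14, 0.001, 0.354]
force: [-2.5, 1.7, 8.6]
width: -0.0
```

Emit:
arm_command --rows '[[[0, 0, 1, 0, 0, 0], [0, 0, 2, 0, 0, 0], [0, 0, 3, 0, 0, 0], [0, 0, 4, 0, 0, 0], [0, 0, 4, 0, 0, 0]]]'

```text
clock: 6.02
eef_pos: [499.8, -163.5, 63.1]
tool_rot: [-3.141, 0.0, 0.353]
force: [-0.4, 0.8, 3.2]
width: 0.3
```

Emit:
arm_command --rows '[[[0, 0, 0.6, 0, 0, 0], [0, 0, 1.2, 0, 0, 0], [0, 0, 1.2, 0, 0, 0]]]'

```text
clock: 6.27
eef_pos: [499.8, -163.5, 63.0]
tool_rot: [-3.141, -0.001, 0.353]
force: [-2.8, 2.5, 13.8]
width: 0.2
```

Emit:
arm_command --rows '[[[0, 0, -6, 0, 0, 0], [0, 0, -14, 0, 0, 0], [0, 0, -18, 0, 0, 0], [0, 0, -18, 0, 0, 0]]]'

```text
clock: 6.6
eef_pos: [500.4, -164.2, 80.8]
tool_rot: [3.14, -0.001, 0.352]
force: [-0.4, 0.0, -0.1]
width: 0.4
```

Run:
```python
from cell import sensors,get_image
from h import *
d=get_image("wrist"); cv2.imwrite("pics/d.png",d["pixels"][:,:,::-1]);p=cloud(d)
m=(p[...,2]>58)&(p[...,2]<76)&(abs(p[...,0]-535)<130)&(abs(p[...,1]+106)<130)
nc,lab,st,c=cv2.connectedComponentsWithStats(m.astype(np.uint8))
for i in range(1,nc):
    if st[i,4]>300:
        q=p[lab==i]; r=cv2.minAreaRect(q[:,:2].astype(np.float32)); print(st[i],q.mean(0).round(1),r,np.percentile(q[:,2],[5,50,95]).round(1))
for t in ([560.2,-174.7],[535,-106.7]): print(rel([*t,80],20.3))
```

```text
[  351     0   265   209 24413] [537.1 -44.5  71.1] ((530.9734497070312, -62.31698989868164), (110.78788757324219, 81.83784484863281), 16.551918029785156) [68.3 71.4 72.6]
[ 294   14   56  193 9398] [470.1 -84.7  64.4] ((470.0191955566406, -87.53463745117188), (24.05086326599121, 80.9315185546875), 20.374608993530273) [63.  64.4 65.5]
[ 415  155   39  106 3270] [ 532.9 -106.9   69.6] ((535.0621337890625, -107.62580871582031), (12.824170112609863, 49.548301696777344), 20.361719131469727) [61.2 70.9 72.3]
[ 299  209   48   88 3508] [ 492.7 -146.    64.3] ((492.9380187988281, -149.09950256347656), (24.058639526367188, 46.35148620605469), 20.461402893066406) [62.3 64.4 65.4]
[  361   211   212   154 10851] [ 588.3 -137.7   70.9] ((565.1932373046875, -141.64736938476562), (99.63738250732422, 82.040771484375), 21.052568435668945) [66.4 71.4 72.5]
(array([52.65, 30.71,  0.44]), array([ 0.05, -0.05, -0.11]))
(array([ 52.48, -41.81,   0.38]), array([ 0.05, -0.05, -0.11]))
```

View pics/d.png

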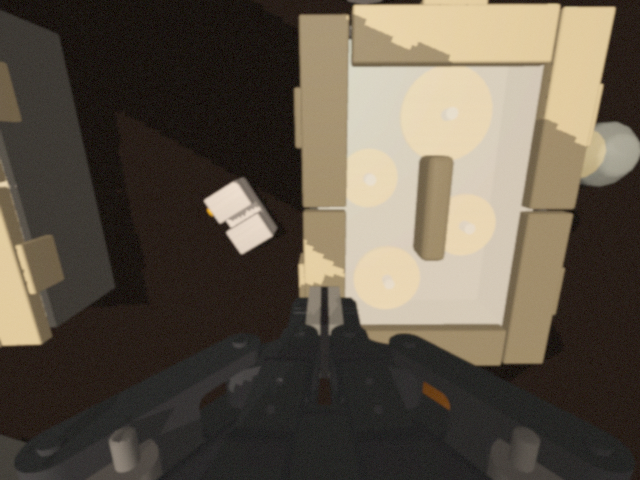

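The wrist view shows both front sections (px x 295–348) at 64.4 mm by depth. The open sections read 71.4 mm, and the bar hasn't moved. Next is end_right.

Emit:
arm_command --rows '[[[8, 5, 0, 0, 0, 0], [26, 15, 0, 0, 0, 0], [44, 26, 0, 0, 0, 0], [51, 30, 0, 0, 0, 0], [52.5, 31, 0, 0, 0, 0], [52.5, 31, 0, 0, 0, 0], [52.5, 31, 2, 0, 0, 0], [52.5, 31, 5, 0, 0, 0], [52.5, 31, 7, 0, 0, 0], [52.5, 31, 8, 0, 0, 0], [52.5, 31, 8, 0, 0, 0]]]'

```text
clock: 7.57
eef_pos: [559.1, -174.7, 71.5]
tool_rot: [-3.141, 0.001, 0.352]
force: [0.5, -0.0, 0.6]
width: 0.2
```

Emit:
arm_command --rows '[[[0, 0, 1, 0, 0, 0], [0, 0, 2, 0, 0, 0], [0, 0, 3, 0, 0, 0], [0, 0, 4, 0, 0, 0], [0, 0, 5, 0, 0, 0], [0, 0, 5, 0, 0, 0]]]'

```text
clock: 8.07
eef_pos: [559.7, -174.9, 67.9]
tool_rot: [-3.142, -0.0, 0.352]
force: [-2.4, 0.4, 8.9]
width: -0.2
```

Emit:
arm_command --rows '[[[0, 0, 1, 0, 0, 0], [0, 0, 2, 0, 0, 0], [0, 0, 3, 0, 0, 0], [0, 0, 4, 0, 0, 0], [0, 0, 4.5, 0, 0, 0], [0, 0, 4.5, 0, 0, 0]]]'

```text
clock: 8.57
eef_pos: [559.8, -174.8, 63.1]
tool_rot: [-3.141, -0.0, 0.352]
force: [-2.4, 0.7, 8.8]
width: -0.2
```

Emit:
arm_command --rows '[[[0, 0, -6, 0, 0, 0], [0, 0, -14, 0, 0, 0], [0, 0, -18, 0, 0, 0], [0, 0, -18, 0, 0, 0]]]'

```text
clock: 8.9
eef_pos: [560.5, -175.1, 81.5]
tool_rot: [3.14, -0.002, 0.353]
force: [0.9, -0.7, 0.1]
width: 0.2
```

Run:
```python
from h import *
print(rel([598.6,-127.4,80],20.3))
```

```text
(array([ 52.2 , -31.67,   1.55]), array([ 0.08, -0.09, -0.1 ]))
```

Emit:
arm_command --rows '[[[8, -5, 0, 0, 0, 0], [26, -16, 0, 0, 0, 0], [44, -27, 0, 0, 0, 0], [51, -31, 0, 0, 0, 0], [52, -31.5, 0, 0, 0, 0], [52, -31.5, 0, 0, 0, 0], [52, -31.5, 2, 0, 0, 0], [52, -31.5, 5, 0, 0, 0], [52, -31.5, 7, 0, 0, 0], [52, -31.5, 8, 0, 0, 0], [52, -31.5, 8, 0, 0, 0]]]'

```text
clock: 9.82
eef_pos: [597.1, -127.9, 72.0]
tool_rot: [-3.141, 0.001, 0.352]
force: [-0.0, 0.3, -0.9]
width: -0.3
```

Emit:
arm_command --rows '[[[0, 0, 1, 0, 0, 0], [0, 0, 2, 0, 0, 0], [0, 0, 3, 0, 0, 0], [0, 0, 4, 0, 0, 0], [0, 0, 5, 0, 0, 0], [0, 0, 5, 0, 0, 0]]]'

```text
clock: 10.32
eef_pos: [597.7, -127.5, 68.4]
tool_rot: [3.141, -0.0, 0.352]
force: [-2.7, 0.0, 7.3]
width: 0.1
```

Emit:
arm_command --rows '[[[0, 0, 1, 0, 0, 0], [0, 0, 2, 0, 0, 0], [0, 0, 3, 0, 0, 0], [0, 0, 4, 0, 0, 0], [0, 0, 5, 0, 0, 0], [0, 0, 5, 0, 0, 0]]]'

```text
clock: 10.82
eef_pos: [597.8, -127.2, 63.1]
tool_rot: [-3.141, -0.0, 0.353]
force: [-2.0, -0.1, 7.9]
width: -0.2
```

Shut at the stop. Next is back_left, 83 mm along tool -y.

Emit:
arm_command --rows '[[[0, 0, -6, 0, 0, 0], [0, 0, -14, 0, 0, 0], [0, 0, -18, 0, 0, 0], [0, 0, -18, 0, 0, 0]]]'

```text
clock: 11.15
eef_pos: [598.5, -127.6, 81.6]
tool_rot: [3.14, -0.002, 0.352]
force: [0.1, -0.1, 0.5]
width: -0.1
```

Run:
```python
from h import *
print(rel([569.8,-49.6,80],20.3))
```

```text
(array([-4.000e-02, -8.311e+01,  1.450e+00]), array([ 0.07, -0.1 , -0.11]))
```

Emit:
arm_command --rows '[[[0, -10, 0, 0, 0, 0], [0, -35, 0, 0, 0, 0], [0, -60, 0, 0, 0, 0], [0, -78, 0, 0, 0, 0], [0, -83, 0, 0, 0, 0], [0, -83, 0, 0, 0, 0], [0, -83, 0, 0, 0, 0], [0, -83, 2, 0, 0, 0], [0, -83, 5, 0, 0, 0], [0, -83, 7, 0, 0, 0], [0, -83, 8, 0, 0, 0], [0, -83, 8, 0, 0, 0]]]'

```text
clock: 12.15
eef_pos: [568.7, -50.0, 71.9]
tool_rot: [-3.141, 0.001, 0.352]
force: [0.2, 0.2, -1.2]
width: 0.2
```

Emit:
arm_command --rows '[[[0, 0, 1, 0, 0, 0], [0, 0, 2, 0, 0, 0], [0, 0, 3, 0, 0, 0], [0, 0, 4, 0, 0, 0], [0, 0, 5, 0, 0, 0], [0, 0, 5, 0, 0, 0]]]'

```text
clock: 12.65
eef_pos: [569.1, -49.5, 68.2]
tool_rot: [3.142, -0.0, 0.352]
force: [-1.4, -0.2, 7.4]
width: 0.1
```

Emit:
arm_command --rows '[[[0, 0, 1, 0, 0, 0], [0, 0, 2, 0, 0, 0], [0, 0, 3, 0, 0, 0], [0, 0, 4, 0, 0, 0], [0, 0, 5, 0, 0, 0], [0, 0, 5, 0, 0, 0]]]'

```text
clock: 13.15
eef_pos: [569.1, -49.3, 63.1]
tool_rot: [-3.141, -0.0, 0.353]
force: [-2.1, 0.2, 8.0]
width: -0.1
```

Emit:
arm_command --rows '[[[0, 0, -6, 0, 0, 0], [0, 0, -14, 0, 0, 0], [0, 0, -18, 0, 0, 0], [0, 0, -18, 0, 0, 0]]]'

```text
clock: 13.48
eef_pos: [569.8, -49.5, 81.5]
tool_rot: [3.141, -0.002, 0.353]
force: [0.2, 0.4, -0.6]
width: -0.0
```

Run:
```python
from h import *
print(rel([509.8,-38.7,80],20.3))
```

```text
(array([-52.62, -30.88,   1.37]), array([ 0.05, -0.11, -0.1 ]))
```

Last is end_left.

Emit:
arm_command --rows '[[[-8, -5, 0, 0, 0, 0], [-26, -15, 0, 0, 0, 0], [-44, -26, 0, 0, 0, 0], [-51, -30, 0, 0, 0, 0], [-52.5, -31, 0, 0, 0, 0], [-52.5, -31, 0, 0, 0, 0], [-52.5, -31, 2, 0, 0, 0], [-52.5, -31, 5, 0, 0, 0], [-52.5, -31, 7, 0, 0, 0], [-52.5, -31, 8, 0, 0, 0], [-52.5, -31, 8, 0, 0, 0]]]'

```text
clock: 14.4
eef_pos: [509.1, -38.6, 71.9]
tool_rot: [-3.141, 0.0, 0.352]
force: [-0.3, 0.8, -0.3]
width: 0.0
```

Emit:
arm_command --rows '[[[0, 0, 1, 0, 0, 0], [0, 0, 2, 0, 0, 0], [0, 0, 3, 0, 0, 0], [0, 0, 4, 0, 0, 0], [0, 0, 5, 0, 0, 0], [0, 0, 5, 0, 0, 0]]]'

```text
clock: 14.9
eef_pos: [509.1, -38.5, 68.1]
tool_rot: [-3.142, -0.001, 0.352]
force: [-0.5, -1.0, 7.7]
width: -0.2
```

Emit:
arm_command --rows '[[[0, 0, 1, 0, 0, 0], [0, 0, 2, 0, 0, 0], [0, 0, 3, 0, 0, 0], [0, 0, 4, 0, 0, 0], [0, 0, 5, 0, 0, 0], [0, 0, 5, 0, 0, 0]]]'

```text
clock: 15.4
eef_pos: [509.1, -38.4, 63.0]
tool_rot: [-3.141, -0.0, 0.352]
force: [-1.4, 0.1, 10.0]
width: -0.2
```

Emit:
arm_command --rows '[[[0, 0, -6, 0, 0, 0], [0, 0, -20, 0, 0, 0], [0, 0, -50, 0, 0, 0], [0, 0, -85, 0, 0, 0], [5, -12, -120, 0, 0, 0], [10, -25, -145, 0, 0, 0], [10, -30, -150, 0, 0, 0], [10, -30, -150, 0, 0, 0], [10, -30, -150, 0, 0, 0]]]'

```text
clock: 16.15
eef_pos: [507.5, -6.7, 211.9]
tool_rot: [-3.141, 0.001, 0.353]
force: [-0.2, -0.9, -1.6]
width: 0.2
```

Run:
```python
from cell import sensors,get_image
from h import *
c=np.array([535,-106.7]); y=np.radians(20.3); M=np.array([[np.cos(y),-np.sin(y)],[np.sin(y),np.cos(y)]])
for n in ["wrist","side","scene"]:
    d=get_image(n); cv2.imwrite(f"pics/e_{n}.png",d["pixels"][:,:,::-1]);p=cloud(d)
    l=(p[...,:2]-c)@M
    for k,(a,b,ha,hb) in dict(fl=(-52.5,41.5,7,35),fr=(-52.5,-41.5,7,35),er=(0,-72.5,35,7),br=(52.5,-41.5,7,35),bl=(52.5,41.5,7,35),el=(0,72.5,35,7),bar=(0,0,4,20)).items():
        m=(abs(l[...,0]-a)<ha)&(abs(l[...,1]-b)<hb)&(p[...,2]>40)&(p[...,2]<90)
        if m.sum()>10: print(n,k,m.sum(),np.percentile(p[m][:,2],[10,50,90]).round(1))
    m=(p[...,2]>58)&(p[...,2]<80)&(abs(l[...,0])<90)&(abs(l[...,1])<110)
    nc,lab,st,_=cv2.connectedComponentsWithStats(m.astype(np.uint8))
    for i in range(1,nc):
        if st[i,4]>300:
            q=p[lab==i]; r=cv2.minAreaRect(q[:,:2].astype(np.float32)); print(n,st[i],r)
s=sensors.read_state(); print(s["clock"],s["eef_pos"])
```

```text
wrist fl 1021 [63.7 64.5 65.3]
wrist fr 54 [63.8 64.5 65.2]
wrist er 154 [55.6 64.4 65.2]
wrist br 21 [63.9 64.9 65.5]
wrist bl 1014 [63.7 64.6 65.4]
wrist el 1187 [63.1 64.5 65.3]
wrist [ 246  246  140   98 6285] ((522.2741088867188, -72.67808532714844), (132.47659301757812, 98.13804626464844), 21.286649703979492)
side fl 188 [59.9 62.  64.3]
side fr 200 [59.9 62.2 64. ]
side er 178 [60.2 62.2 64. ]
side br 164 [60.4 62.4 64.3]
side bl 149 [60.3 62.  64. ]
side el 151 [60.5 62.4 64.5]
side bar 55 [67.3 69.3 70.8]
side [ 328  234   94   76 1953] ((535.3118896484375, -107.58055114746094), (133.6304931640625, 171.60076904296875), 19.39514923095703)
scene fl 139 [49.  61.7 63.6]
scene fr 131 [48.4 61.8 63.8]
scene er 92 [60.7 62.3 63.7]
scene br 170 [43.5 61.6 63.3]
scene bl 176 [45.  61.7 63.7]
scene el 108 [60.8 62.4 64.1]
scene bar 71 [50.1 64.9 70.1]
scene [ 237  216   84   40 1319] ((535.5272216796875, -103.90203094482422), (135.461669921875, 172.6807861328125), 20.676172256469727)
16.3 [507.00038944  -7.66266801 210.93595666]
```

View pics/e_wrist.png

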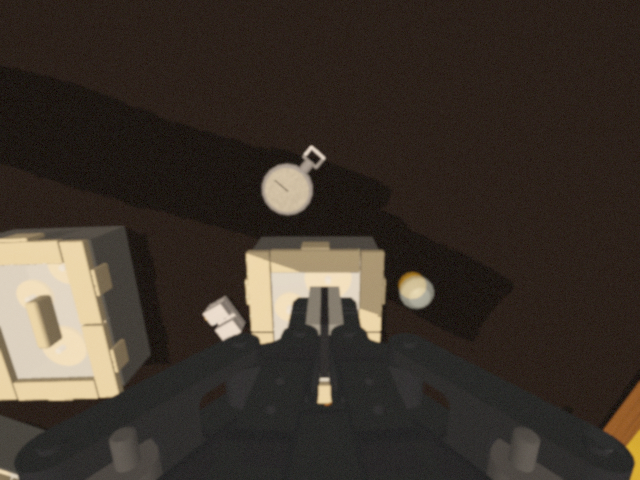

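View pics/e_side.png

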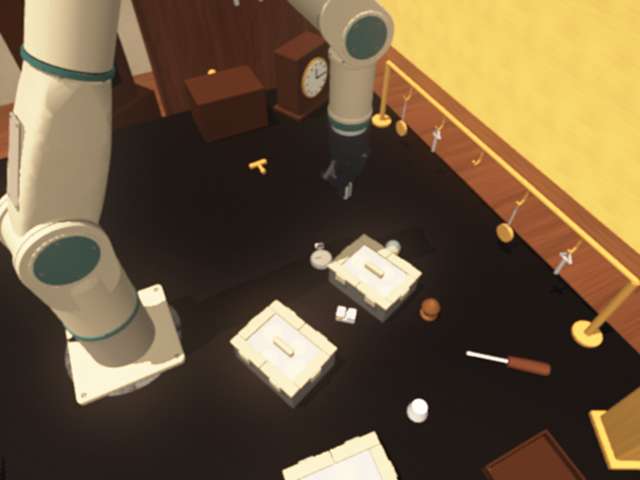

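All six sections now read the same height: about 62 mm from the side and scene views, and 64.5 mm from the wrist view, which reads about 1.4 mm high. The grip bar still reads about 69–70 mm. The box and everything around it sit at the same pixels as in the first side view, so I'm handing the job in.

```bash
python3 -c "
from cell import order
print(order.finish_job())"
```

```text
the job is handed in; nothing more can be done
None
```

All six sections of the lid rim are pressed shut on the target box, the one farthest to the robot's left, at about (535, −107) mm and yaw 20°. I used closed fingertips and pressed each section straight down at its centre.

- **Pressing:** five sections stopped firmly at TCP height 63.0–63.1 mm, with 8–14 N at the end of the press. The first, front_left, was checked with only a light touch of about 1 N at 63.1 mm. Its resistance had dropped away as it snapped, and the later pictures show it down.
- **Final camera check:** all six tops read the same height: about 62 mm in the side and scene views and 64.5 mm in the wrist view. The wrist camera reads about 1.4 mm high, so both agree with 63 mm for a shut section.
- **Box and surroundings:** the box centre and yaw match the first measurement within camera noise (about 1 mm and 1–2°). By eye, the bystanders in the side view are where they were at the start.
- **Hand-in:** the job was handed in at about 16 s, with the arm raised and touching nothing. No check failed.

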